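Find the full tin of cable lugs by weight

TASK

Draw the grey tray by its black post all the way out from under the riser, with the three tins standing on it. By hefting, find which of the three identical closed tins is clearly the heaviest, leaving the two lighter ones standing upright on the tray and the other things on the bench and deck undisturbed. Finish while still holding the heaviest tin up in the gripper, upright and still, with its base at least 20 cm above the bench; do not put it down or let it go.

Things in the scene. Friction and masses are not known exactly. Their poses are not given: they have to be found in the camera images.
- tray (a joint): travel of the pull-out tray in m: 0 is fully in under the deck, 0.14 is fully out against its stop. It slides towards the robot along the tray's own -x direction, against about 2.5 N of friction, and stays where it is left
- handle (a point): black upright round handle post fixed on the tray near its front edge: 24 mm diameter, 71 mm tall, its top 85 mm above the bench. Point on its axis, 20 mm below its top; x points away from the robot along the tray's slide (pull along -x), y to the left across the tray, z up
- tray_mid (a point): grey steel tray. Point on the upper face of the tray's floor, 14 mm above the bench, in the middle of its width (axes as for the handle, which is 90 mm from it along -x). The floor reaches from 110 mm in front (-x) to 70 mm behind (+x) and 170 mm to either side; the rim stands 10 mm above the floor. With the tray in, the tins stand within about 25 mm of the line through this point along y
- deck_mid (a point): bench riser: orange beams and wire deck on four blue legs, fixed to the bench, bridging the tray. Point on top of the wire deck at its centre, 140 mm above the bench (axes parallel to the tray's). The deck's front edge is 60 mm in front (-x) of this point, its width 430 mm, its underside 115 mm above the bench, its legs 150 mm tall at the four corners
- tin_left_mid (a point): the left-hand (+y) closed round tin, one of three that look exactly alike (bare metal, paper band, green lid): 60 mm diameter, 80 mm high, 0.2 to 0.8 kg, one of the three (it may be any) at least 0.2 kg heavier than the other two; the contents may shift by a millimetre or two inside. Point at its centre, 40 mm above its underside; z runs up the tin. Before the tray is moved the tins stand in a row across the tray, centres about 110 mm apart
- tin_middle_mid (a point): the middle closed round tin, one of three that look exactly alike (bare metal, paper band, green lid): 60 mm diameter, 80 mm high, 0.2 to 0.8 kg, one of the three (it may be any) at least 0.2 kg heavier than the other two; the contents may shift by a millimetre or two inside. Point at its centre, 40 mm above its underside; z runs up the tin. Before the tray is moved the tins stand in a row across the tray, centres about 110 mm apart
- tin_right_mid (a point): the right-hand (-y) closed round tin, one of three that look exactly alike (bare metal, paper band, green lid): 60 mm diameter, 80 mm high, 0.2 to 0.8 kg, one of the three (it may be any) at least 0.2 kg heavier than the other two; the contents may shift by a millimetre or two inside. Point at its centre, 40 mm above its underside; z runs up the tin. Before the tray is moved the tins stand in a row across the tray, centres about 110 mm apart
- yellow_spool_mid (a point): bystander: small cable spool with wooden flanges, yellow, 100 mm diameter, 90 mm high, standing left of the tray; behind it, beside the riser, an immovable carton, 100 mm high. Point at its centre
- black_spool_mid (a point): bystander: small cable spool with wooden flanges, black, 90 mm diameter, 80 mm high, standing right of the tray; behind it, beside the riser, an immovable yellow hard case, 76 mm high. Point at its centre
- tape_roll_mid (a point): bystander: red roll of tape lying on the deck, 80 mm diameter, 25 mm high. Point at its centre
- tape_measure_mid (a point): bystander: yellow tape measure lying on the deck, 55 x 60 x 32 mm. Point at its centre
- screwdriver_grip (a point): bystander: screwdriver lying on the bench to the left of where the tray comes out. Point on its handle
There are look-alikes about, which are no part of the job. Leave any red look-alike of the part that bears tin_left_mid alone. Leave any blue look-alike of the part that bears tin_right_mid alone.

How it is judged:
By the outcome, as a careful person would: the job done as asked, in the order asked, and still so for the second after the job is handed in, while the arm keeps its last pose, push and grip.
It also fails if it takes over 72 s, if anything falls off the work surface, if the arm or the gripper's body presses on something with over 40 N, if the wrist force passes 120 N, or if a joint passes its speed limit or range.

ROBOT

A 6-joint arm with a two-finger parallel gripper is mounted at the origin on the work surface. World frame = base frame: x ahead of the robot, y to its left, z up, the work surface at z = 0. Lengths are in m, angles in rad, forces in N, time in s.
With the tool pointing down it reaches from about 0.4 to 0.825 m from the base axis. Payload 7 kg.
Tool frame: the origin (TCP) lies midway between the tips of the shut fingers; the grasp point (between the pads) lies arm.hold_point_z behind it (arm.hold_point_z is the distance from the TCP to the grasp point, in m); z points along the fingers, y is the line along which they close (so a half turn about z gives the same grasp; the last joint's range is limited). The gripper opens to 88 mm and grips with 3 to 60 N. Pads are 19 mm wide; open, the fingers measure 130 mm over their backs; the gripper's body (78 mm by 193 mm) begins 47 mm behind the grasp point.
Start: joints at [1.577, 0.359, 0.012, 0, -1.224, -0.288], TCP at [0.188, 0.648, 0.227] pointing down, gripper open.
Joint ranges: [-3.07, 3.07], [-1.43, 2.12], [-1.02, 1.25], [-3.03, 1.67], [-3.05, -0], [-3.03, 3.03]. Speed limits (rad/s): [2.39, 2.39, 3.01, 3.14, 3.14, 3.14].

INTERFACE

Orientations are given as [roll, pitch, yaw] about the fixed x, y, z axes, in that order (R = Rz(yaw) Ry(pitch) Rx(roll)).
In Python, from station import arm gives the robot as it stands.
- The arm moves only by the shell command python3 -m crank 'ROWS' [OPENING] [FORCE]. ROWS is JSON, a list that holds one entry, the list of rows, each a list of 4 numbers: the shift along the tool's x, y, z in units of 25 mm (1.0 is 25 mm), then the turn about the tool's z in units of 5 degrees (1.0 is 5 degrees). A call has 1 to 12 rows; each row is the pose to reach, as a shift and turn from the pose commanded when the call began, along the tool's axes at that moment; what a row does not reach only later rows make up. A row lasts 1/8 s, in which the tool goes at most 62.5 mm and 10.7 degrees, less where a joint would pass 70% of its speed; a pose out of reach is approached as far as the arm can. A call with a gripper value outside its range is refused whole. OPENING is the closure, from 0 (fully open) to 1 (shut), set as the call begins (- or left out, the last holds). The fingers move at their own pace and stop on an object; FORCE is the grip in N (left out, the last holds). Time passes only in rows, so rows that repeat a pose let the fingers close. It gives the time, the measured TCP pose, the force, the opening and the grip force at its end, in the units of the state.
- arm.get_state(): the state, without advancing time (a new reading comes with each control period).
- arm.grab_frame(name): name is "side" or "top"; returns (picture, depth): 384x512x3 uint8, red, green, blue; 384x512 float32, m along the optical axis (not along the pixel's ray), 0 where there is no reading.
- arm.get_calibration(name): a dict with "mtx" (3x3 intrinsics, pixels), "k1" (the pictures are not rectified: a ray, as slopes to the right and down, at radius r is drawn at 1 + k1 r^2 times it, then the intrinsics apply), "R" (3x3) and "t" (3): a world point X has camera coordinates R X + t. Camera axes: x right, y down, z forward; pixel columns grow to the right and rows downward; lengths in m; the calibration is good to about 2 mm. A picture is of the moment at which its call begins. get_calibration takes no time and is no camera call.
- arm.job_done(): hands the job in; it is judged then, once.
Trained networks look in the newest picture that a camera, given by its name, has taken for a name from the list of things; names that differ only in an ending like _2 or _b are one class to them, and where a whole thing is asked for, a point or a joint stands for the part that bears it (a point fixed in the world has none). Each returns a list of dicts, best first, with "score" (0 to 1); they miss things now and then, are a little off and sometimes report something else, mostly with a low value. They report only what shows in the picture. A call takes as long as a camera call. They do not tell look-alikes from the thing itself.
- arm.recognise(thing, camera): "extent" ([left, top, width, height] in pixels, round what is visible of it).
- arm.trace(thing, camera): "mask" (384x512 bool, what is visible of it) and "extent" ([left, top, width, height] in pixels, round what is visible of it).
The state is a dict: "t": time; "q": joint angles; "qd": joint speeds; "joint_efforts": joint torques, N m; "eef_pos": TCP position; "ee_rot": TCP orientation; "force": force on the tool from outside, world axes, zero at the start; "moment": the same for the moment, N m; "width": finger opening in m; "gripper_force": force on a finger pad.
Only numpy, scipy, OpenCV 4.12 (cv2) and the standard library are available. Lean on these libraries where they do the work, as an engineer would, in place of code of your own. Each camera call takes 0.05 s, during which the arm holds its last target. There are 200 camera calls.

## Working session

There is one attempt and no reset: what is moved stays moved. The work goes in short steps, Python scripts to look and compute and a shell command to move; the robot and the scene stay as the last step left them, time stands still between calls to the robot, and variables do not carry over. Pictures are saved under pics/ and viewed, at most 10 in all, crops included, and the job is handed in when it is done.

```bash
ls; mkdir -p pics; cat > h.py <<'E'
import numpy as np, cv2
from station import arm
from scipy.spatial.transform import Rotation as Ro
def cal(n):
    c=arm.get_calibration(n); return np.array(c["mtx"]),c["k1"],np.array(c["R"]),np.array(c["t"])
def undist(n,uv):
    K,k1,R,t=cal(n)
    return cv2.undistortPoints(np.array(uv,float).reshape(-1,1,2),K,np.array([k1,0,0,0.])).reshape(-1,2)
def world(n,uv,z):  # z depth along axis
    K,k1,R,t=cal(n); s=undist(n,uv); z=np.array(z).reshape(-1,1)
    return (np.hstack([s,np.ones((len(s),1))])*z-t)@R
def plane(n,uv,h):  # intersect with world z=h
    K,k1,R,t=cal(n); s=undist(n,uv); d=np.hstack([s,np.ones((len(s),1))])@R; o=-R.T@t
    return o+d*((h-o[2])/d[:,2])[:,None]
def cloud(n,mask,depth):
    v,u=np.nonzero(mask&(depth>0)); return world(n,np.c_[u,v],depth[v,u])
def save(n,img): cv2.imwrite(f"pics/{n}.png",img[...,::-1])
def tool(p):  # world target TCP -> rows units from current
    s=arm.get_state(); R=Ro.from_euler('xyz',s["ee_rot"]).as_matrix()
    return R.T@(np.array(p)-s["eef_pos"])/0.025
E
python3 - <<'E'
from h import *
s=arm.get_state(); print({k:np.round(v,3).tolist() for k,v in s.items()}, arm.hold_point_z)
print(Ro.from_euler('xyz',s["ee_rot"]).as_matrix().round(3))
ims=[]
for n in("side","top"):
    im,d=arm.grab_frame(n); np.savez(f"{n}0.npz",im=im,d=d); ims.append(im)
    for th in("handle","tin_left_mid","yellow_spool_mid","black_spool_mid","tape_roll_mid","tape_measure_mid","screwdriver_grip","tray_mid","deck_mid"):
        for r in arm.recognise(th,n): 
            e=np.array(r["extent"]); print(n,th,round(r["score"],2),e.round().astype(int).tolist())
save("a",np.hstack(ims)[:, :]); save("side0",ims[0]); save("top0",ims[1])
E
```

```text
pics
{'t': 0.0, 'q': [1.577, 0.359, 0.011, -0.0, -1.224, -0.288], 'qd': [0.0, -0.001, -0.001, 0.002, -0.001, -0.001], 'joint_efforts': [0.0, -58.272, 29.305, 6.997, 0.007, -0.0], 'eef_pos': [0.188, 0.648, 0.226], 'ee_rot': [3.14, -0.0, -0.282], 'force': [0.491, 0.063, -0.243], 'moment': [-0.009, -0.024, 0.005], 'gripper_force': 0.0, 'width': 0.088} 0.0188
[[ 0.961 -0.278 -0.   ]
 [-0.278 -0.961 -0.002]
 [ 0.     0.002 -1.   ]]
side handle 0.55 [190, 132, 108, 101]
side tin_left_mid 0.95 [168, 153, 22, 32]
side tin_left_mid 0.61 [209, 176, 25, 35]
side yellow_spool_mid 0.83 [203, 247, 38, 55]
side yellow_spool_mid 0.49 [194, 129, 106, 103]
side black_spool_mid 0.74 [296, 97, 26, 36]
side tape_roll_mid 0.63 [192, 153, 32, 34]
side tape_measure_mid 0.59 [235, 101, 24, 22]
side tape_measure_mid 0.26 [175, 92, 159, 148]
side screwdriver_grip 0.55 [255, 276, 73, 46]
side deck_mid 0.96 [173, 88, 160, 151]
side deck_mid 0.17 [225, 146, 21, 38]
top handle 0.75 [245, 145, 105, 65]
top tin_left_mid 0.86 [264, 109, 20, 26]
top tin_left_mid 0.63 [255, 153, 17, 20]
top yellow_spool_mid 0.77 [172, 182, 38, 38]
top black_spool_mid 0.74 [373, 187, 35, 31]
top tape_roll_mid 0.9 [242, 140, 28, 28]
top tape_measure_mid 0.6 [330, 143, 26, 19]
top tape_measure_mid 0.17 [243, 144, 107, 63]
top screwdriver_grip 0.61 [188, 252, 10, 34]
top screwdriver_grip 0.5 [244, 148, 110, 58]
top tray_mid 0.73 [243, 144, 109, 59]
top deck_mid 0.78 [228, 135, 148, 111]
```

View pics/side0.png

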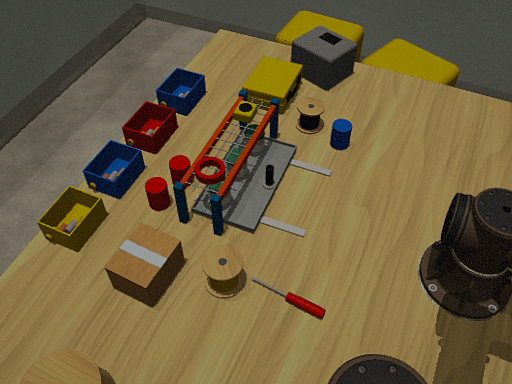

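View pics/top0.png

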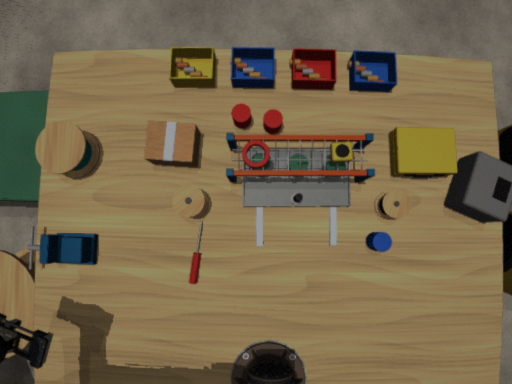

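The side view shows the grey tray under the orange/blue riser with the black post at about (269,175); the top view has it at (297,198). The three green-lidded tins sit under the deck at about top (262,162), (298,162) and (335,162). Look-alikes: red tins at top (241,115) and (273,120), and a blue tin at (379,242). The only black post is at top (297,198), so that's the one to pull.

```bash
python3 - <<'E'
from h import *
for n,box in(("top",(280,185,315,210)),("side",(258,160,280,192))):
    z=np.load(n+"0.npz"); im,d=z["im"],z["d"]; x0,y0,x1,y1=box
    m=np.zeros(d.shape,bool); m[y0:y1,x0:x1]=im[y0:y1,x0:x1].max(2)<45
    P=cloud(n,m,d); P=P[P[:,2]>0.03]; v,u=np.nonzero(m); print(n,m.sum(),(u.min(),u.max(),v.min(),v.max()),len(P))
    if len(P): 
        T=P[P[:,2]>P[:,2].max()-.012]; print(np.percentile(P,[5,50,95],axis=0).round(3),T.mean(0).round(3))
z=np.load("top0.npz"); im,d=z["im"],z["d"]
# blue legs, tray corners, tins
hsv=cv2.cvtColor(im,cv2.COLOR_RGB2HSV)
blue=(hsv[...,0]>95)&(hsv[...,0]<120)&(hsv[...,1]>120); blue[:,:220]=0; blue[:130]=0; blue[182:]=0; blue[:,378:]=0
nl,l,st,c=cv2.connectedComponentsWithStats(blue.astype(np.uint8))
for i in range(1,nl):
    if st[i,4]>10: print("leg",c[i].round(1),plane("top",[c[i]],0.15).round(3))
P=cloud("top",np.ones_like(blue),d).reshape(-1,3)
v,u=np.nonzero(d>0); 
m=(hsv[...,0]>60)&(hsv[...,0]<95)&(hsv[...,1]>70);m[:140]=0;m[182:]=0;m[:,:225]=0;m[:,375:]=0
nl,l,st,c=cv2.connectedComponentsWithStats(cv2.morphologyEx(m.astype(np.uint8),cv2.MORPH_CLOSE,np.ones((5,5))))
for i in range(1,nl):
    if st[i,4]>20: print("lid",st[i],c[i].round(1),plane("top",[c[i]],0.094).round(3))
# tray front corners
print(plane("top",[(244,206),(350,207),(244,182),(350,182)],0.024).round(3))
for nm,uv in(("yspool",(189,203)),("bspool",(393,206)),("bluetin",(379,242)),("sd",(196,265)),("sdtip",(201,225)),("roll",(257,155)),("meas",(342,152))): 
    print(nm,plane("top",[uv],{"y":.09,"b":.08,"s":.02,"r":.165,"m":.17}[nm[0]]).round(3))
bg=cv2.resize(im[125:255,180:410],None,fx=3.4,fy=3.4,interpolation=cv2.INTER_CUBIC); save("crop",bg)
E
```

```text
top 50 (np.int64(294), np.int64(301), np.int64(194), np.int64(201)) 47
[[ 0.566 -0.087  0.048]
 [ 0.574 -0.078  0.083]
 [ 0.583 -0.069  0.087]] [ 0.575 -0.079  0.084]
side 158 (np.int64(266), np.int64(279), np.int64(165), np.int64(191)) 130
[[ 0.568 -0.085  0.035]
 [ 0.577 -0.071  0.069]
 [ 0.586 -0.067  0.088]] [ 0.579 -0.076  0.085]
leg [230.9 140.3] [[0.73  0.125 0.15 ]]
leg [367.9 138.8] [[ 0.744 -0.275  0.15 ]]
leg [356.9 145. ] [[ 0.725 -0.242  0.15 ]]
leg [230.6 174.7] [[0.629 0.123 0.15 ]]
leg [365.1 175.3] [[ 0.636 -0.266  0.15 ]]
lid [253 154   9   8  50] [257.1 157.2] [[0.693 0.048 0.094]]
lid [289 154  19  15 230] [298.  161.9] [[ 0.681 -0.076  0.094]]
lid [260 161  11   8  32] [266.7 165.8] [[0.667 0.019 0.094]]
lid [326 161  20   8 120] [334.8 165.3] [[ 0.673 -0.189  0.094]]
[[ 0.548  0.087  0.024]
 [ 0.551 -0.253  0.024]
 [ 0.625  0.089  0.024]
 [ 0.632 -0.253  0.024]]
yspool [[0.549 0.251 0.09 ]]
bspool [[ 0.553 -0.374  0.08 ]]
bluetin [[ 0.442 -0.329  0.08 ]]
sd [[0.356 0.236 0.02 ]]
sdtip [[0.484 0.224 0.02 ]]
roll [[0.685 0.048 0.165]]
meas [[ 0.698 -0.193  0.17 ]]
```

View pics/crop.png

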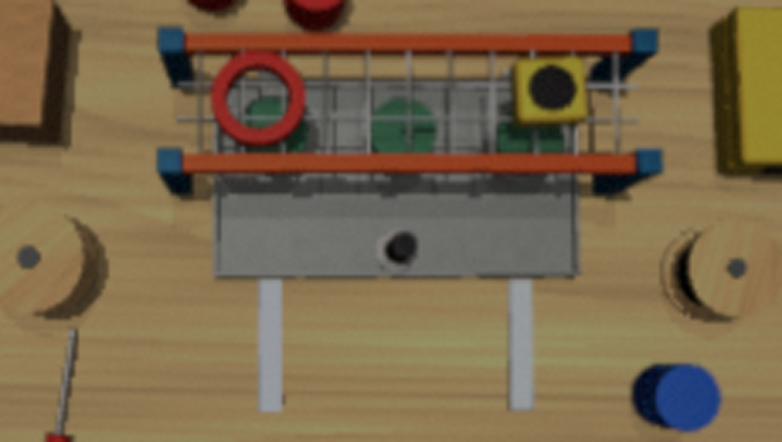

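The crop confirms the choice: the post at crop (402,247) is on the grey tray, at world (0.576, −0.078). The three green lids are on the same tray under the deck. The red and blue tins are outside it. Moving now.

```bash
python3 -m crank '[[[2,2,0.5,-1],[4.5,4.5,1,-2],[7,7,1.2,-3],[9,9.2,1.4,-3.4],[11,11.4,1.6,-3.4],[13,13.5,1.8,-3.4],[15,15.6,2,-3.4],[17,17.7,2,-3.4],[19,19.8,2,-3.4],[21,21.9,2,-3.4],[22.3,23.2,2,-3.4],[22.76,23.68,2,-3.4]]]' 0 ; python3 -c "
from h import *
print(tool([.570,-.078,.17]),arm.get_state()['q'])"
```

```text
t: 2.5
eef_pos: [0.5363, -0.0152, 0.1778]
ee_rot: [-3.141, -0.001, 0.015]
force: [1.0, 1.5, -0.3]
width: 0.0878
gripper_force: 0.0
[1.31125775 2.53032927 0.31092767] [ 3.37265388e-01  1.69605236e-01 -3.64469741e-01  1.21894291e-04
 -1.03565301e+00  1.24859795e+00]
```

```bash
python3 -m crank '[[[0.7,1.3,0.2,0],[1.3,2.53,0.3,0],[1.3,2.53,0.3,0],[1.3,2.53,0.3,0]]]' ; python3 - <<'E'
from h import *
print(tool([.570,-.078,.17]))
im,d=arm.grab_frame("side"); save("side1",cv2.resize(im[60:330,130:400],None,fx=2.2,fy=2.2,interpolation=cv2.INTER_CUBIC))
E
```

```text
t: 3.0
eef_pos: [0.5686, -0.0761, 0.1697]
ee_rot: [-3.142, 0.0, 0.014]
force: [0.5, 0.6, -0.2]
width: 0.0877
gripper_force: 0.0
[ 0.05667931  0.0769658  -0.01016817]
```

View pics/side1.png

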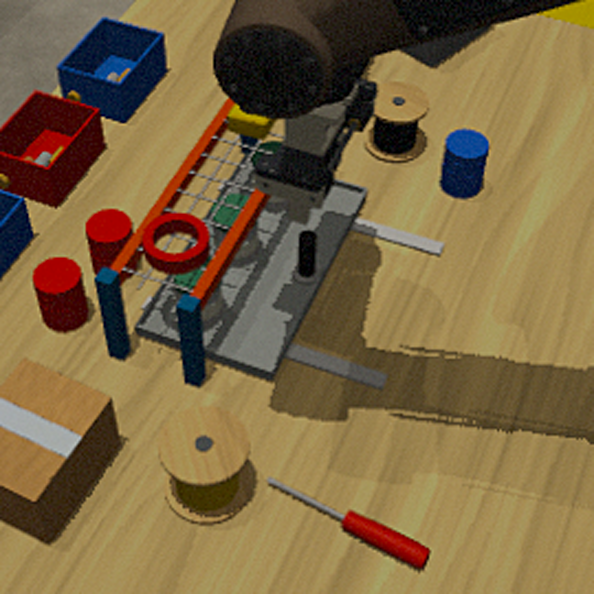

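The gripper is above the post, which shows at crop (307,250), with the deck beam just behind it. Next I descend with a few millimetres' bias toward the robot, then close.

```bash
python3 -m crank '[[[0,0.07,1,0],[0,0.07,2,0],[0,0.07,3,0],[0,0.07,3.8,0],[0,0.07,4.5,0],[0,0.07,4.95,0],[0,0.07,4.95,0]]]' && python3 -m crank '[[[0,0,0,0],[0,0,0,0],[0,0,0,0],[0,0,0,0],[0,0,0,0],[0,0,0,0],[0,0,0,0],[0,0,0,0]]]' 1 30
```

```text
t: 3.92
eef_pos: [0.5684, -0.0773, 0.0457]
ee_rot: [3.141, 0.001, 0.016]
force: [0.3, 0.6, 0.3]
width: 0.0876
gripper_force: 0.0
t: 4.92
eef_pos: [0.5685, -0.0793, 0.0461]
ee_rot: [3.14, 0.001, 0.015]
force: [-0.2, -8.7, -0.8]
width: 0.0233
gripper_force: 30.0
```

```bash
python3 -m crank '[[[-0.05,0.1,0,0],[-0.2,0.1,0,0],[-0.45,0.1,0,0],[-0.8,0.1,0,0],[-1.2,0.1,0,0],[-1.6,0.1,0,0],[-2.0,0.1,0,0],[-2.4,0.1,0,0],[-2.7,0.1,0,0],[-2.9,0.1,0,0],[-2.97,0.1,0,0],[-3,0.1,0,0]]]' && python3 -m crank '[[[-0.05,0,0,0],[-0.2,0,0,0],[-0.45,0,0,0],[-0.8,0,0,0],[-1.2,0,0,0],[-1.6,0,0,0],[-1.9,0,0,0],[-2.15,0,0,0],[-2.35,0,0,0],[-2.45,0,0,0],[-2.5,0,0,0],[-2.5,0,0,0]]]'
```

```text
t: 6.42
eef_pos: [0.4939, -0.081, 0.0461]
ee_rot: [-3.141, -0.001, 0.015]
force: [2.7, 4.6, -4.0]
width: 0.0236
gripper_force: 30.0
t: 7.92
eef_pos: [0.4357, -0.082, 0.0466]
ee_rot: [-3.141, -0.008, 0.016]
force: [18.0, -4.3, -20.3]
width: 0.0224
gripper_force: 28.2
```

```bash
python3 - <<'E'
from h import *
ims=[]
for n,b in(("side",(120,70,360,310)),("top",(180,110,420,350))):
    im,d=arm.grab_frame(n); np.savez(n+"1.npz",im=im,d=d); ims.append(cv2.resize(im[b[1]:b[3],b[0]:b[2]],(400,400),interpolation=cv2.INTER_CUBIC))
save("p2",np.hstack(ims))
s=arm.get_state();print(s["force"],s["moment"],s["q"])
E
```

```text
[ 18.13629732  -4.7672372  -20.81429288] [-1.60064921 -6.1370767  -0.06881923] [ 0.26271939  0.18603184 -0.72277371  0.00253518 -0.65467683  1.32221618]
```

View pics/p2.png

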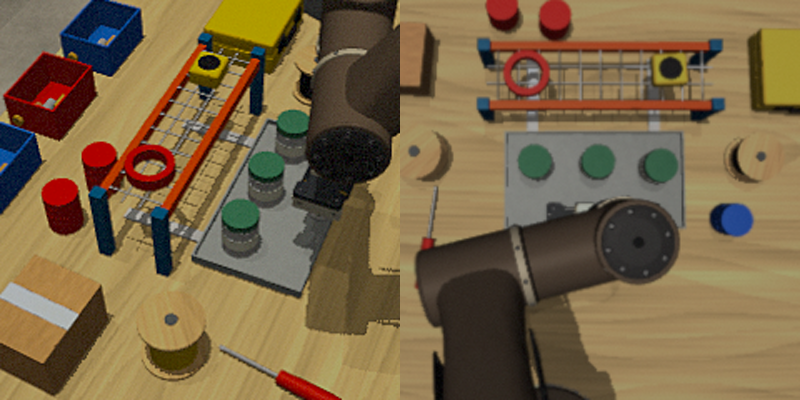

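The tray is out with all three green-lidded tins standing on it, at right-hand picture (535,160), (597,160) and (660,165). The post is still gripped. I'll measure the travel and lid positions.

```bash
python3 - <<'E'
from h import *
def edge(f,u):
    im=np.load(f)["im"].astype(float); s=im[...,0]-im[...,2]  # wood warm, tray grey
    col=s[150:270,u-2:u+3].mean(1); g=np.convolve(col,[1,1,1,0,-1,-1,-1],'same'); k=np.argmax(g[5:-5])+5; return 150+k
for u in(340,344,346,248): 
    a,b=edge("top0.npz",u),edge("top1.npz",u); print(u,a,b,plane("top",[(u,a),(u,b)],0.02)[:,:2].round(4).tolist())
z=np.load("top1.npz"); im,d=z["im"],z["d"]; hsv=cv2.cvtColor(im,cv2.COLOR_RGB2HSV)
m=(hsv[...,0]>60)&(hsv[...,0]<95)&(hsv[...,1]>70);m[:185]=0;m[235:]=0;m[:,:235]=0;m[:,365:]=0
nl,l,st,c=cv2.connectedComponentsWithStats(m.astype(np.uint8))
for i in range(1,nl):
    if st[i,4]>50:
        P=cloud("top",l==i,d); print("lid",st[i],plane("top",[c[i]],0.094).round(4),np.median(P,0).round(4))
z=np.load("side1.npz"); im,d=z["im"],z["d"]; hsv=cv2.cvtColor(im,cv2.COLOR_RGB2HSV)
m=(hsv[...,0]>60)&(hsv[...,0]<95)&(hsv[...,1]>70)
nl,l,st,c=cv2.connectedComponentsWithStats(m.astype(np.uint8))
for i in range(1,nl):
    if st[i,4]>80:
        P=cloud("side",l==i,d);P=P[P[:,2]>.088]; 
        if len(P): print("slid",st[i],P.mean(0).round(4),((P.max(0)+P.min(0))/2).round(4))
E
```

```text
340 170 156 [[0.6715, -0.2216], [0.7178, -0.2218]]
344 170 156 [[0.6718, -0.2348], [0.7181, -0.235]]
346 170 156 [[0.672, -0.2414], [0.7183, -0.2417]]
248 170 170 [[0.6647, 0.0775], [0.6647, 0.0775]]
lid [251 197  20  20 302] [[0.5431 0.0353 0.094 ]] [0.544  0.036  0.0935]
lid [289 197  20  20 303] [[ 0.5452 -0.0782  0.094 ]] [ 0.5442 -0.0778  0.0935]
lid [327 200  19  19 300] [[ 0.5405 -0.1927  0.094 ]] [ 0.5404 -0.1927  0.0937]
slid [285 136  21  17 263] [ 0.543  -0.1887  0.0967] [ 0.4987 -0.0438  0.2577]
slid [269 161  22  19 314] [ 0.548 -0.076  0.095] [ 0.5488 -0.078   0.0945]
slid [253 189  23  21 361] [0.5462 0.039  0.095 ] [0.5467 0.0371 0.0945]
```

```bash
python3 -m crank '[[[-0.1,0,0,0],[-0.2,0,0,0],[-0.2,0,0,0],[-0.2,0,0,0]]]'; python3 - <<'E'
from h import *
im,d=arm.grab_frame("top"); np.savez("top2.npz",im=im,d=d); s=arm.get_state()
print(s["eef_pos"],s["force"],s["moment"])
hsv=cv2.cvtColor(im,cv2.COLOR_RGB2HSV)
m=(hsv[...,0]>60)&(hsv[...,0]<95)&(hsv[...,1]>70);m[:185]=0;m[235:]=0;m[:,:235]=0;m[:,365:]=0
nl,l,st,c=cv2.connectedComponentsWithStats(m.astype(np.uint8))
for i in range(1,nl):
    if st[i,4]>50: print("lid",plane("top",[c[i]],0.094).round(4))
for f in("top0.npz","top1.npz","top2.npz"):
    print(np.load(f)["im"][195:255:1,342].astype(int).max(1)[:].tolist())
E
```

```text
t: 8.52
eef_pos: [0.4252, -0.0826, 0.0459]
ee_rot: [3.142, 0.002, 0.014]
force: [-1.9, 3.6, 0.9]
width: 0.0005
gripper_force: 1.7
[ 0.42527546 -0.08263046  0.04593607] [-3.05641942  1.82196376  1.67841086] [0.73846196 0.9230974  0.09335444]
lid [[0.5434 0.0352 0.094 ]]
lid [[ 0.5457 -0.0786  0.094 ]]
lid [[ 0.5406 -0.1926  0.094 ]]
[107, 106, 106, 107, 109, 110, 108, 105, 106, 104, 92, 103, 127, 138, 138, 134, 142, 146, 146, 147, 147, 147, 148, 147, 147, 148, 148, 147, 146, 148, 148, 148, 147, 148, 147, 148, 149, 146, 147, 148, 149, 148, 144, 146, 147, 145, 137, 137, 146, 148, 146, 140, 146, 145, 144, 143, 146, 142, 140, 140]
[118, 119, 120, 119, 117, 108, 96, 91, 91, 89, 90, 89, 89, 89, 92, 90, 89, 89, 91, 90, 91, 95, 99, 115, 119, 120, 119, 120, 120, 119, 119, 118, 119, 119, 120, 120, 121, 120, 120, 122, 120, 119, 118, 105, 79, 70, 74, 74, 71, 68, 52, 45, 42, 37, 38, 44, 42, 31, 39, 40]
[118, 120, 120, 119, 118, 107, 92, 90, 91, 90, 90, 88, 88, 89, 90, 88, 88, 89, 91, 91, 90, 93, 97, 115, 119, 119, 120, 120, 117, 120, 117, 117, 117, 120, 119, 120, 121, 121, 119, 121, 119, 120, 119, 119, 117, 118, 113, 101, 76, 70, 73, 69, 65, 51, 43, 35, 39, 38, 46, 52]
```

```bash
python3 -m crank '[[[0,0,-1,0],[0,0,-2.5,0],[0,0,-4,0],[0.5,0,-4.6,0],[2.5,0,-4.6,0],[4.3,0,-4.6,0],[4.7,-0.1,-4.6,0],[4.7,-0.1,-4.6,0],[4.7,-0.1,-4.6,0]]]' 0 20; python3 - <<'E'
from h import *
s=arm.get_state(); print(s["force"],s["moment"],s["width"])
im,d=arm.grab_frame("side"); im2,d2=arm.grab_frame("top")
P=cloud("side",im.max(2)<60,d)
P=P[(abs(P[:,0]-.44)<.06)&(abs(P[:,1]+.08)<.04)&(P[:,2]>.035)&(P[:,2]<.1)]
if len(P): print("post",len(P),np.percentile(P,[5,50,95],axis=0).round(3),P[P[:,2]>.073].mean(0).round(4))
for x in((.545,-.0782,.047),(.5435,.0355,.047),(.541,-.1925,.047)): print(tool(x).round(2))
E
```

```text
t: 9.7
eef_pos: [0.5426, -0.0783, 0.161]
ee_rot: [3.142, 0.001, 0.015]
force: [0.5, 0.4, -1.1]
width: 0.0843
gripper_force: 0.0
[ 0.47435561  0.35161431 -1.0879448 ] [-0.07044428 -0.01319034 -0.0223643 ] 0.08433300703211197
post 131 [[ 0.438 -0.088  0.039]
 [ 0.447 -0.074  0.071]
 [ 0.457 -0.069  0.089]] [ 0.4473 -0.0778  0.0839]
[ 0.08 -0.    4.58]
[ 0.09 -4.55  4.58]
[-0.15  4.57  4.58]
```

The post moved about 132 mm, 0.579 to 0.447, so I can't yet be sure the tray is against its stop. The riser is no longer in the way, so I'll regrasp the post centred and pull again to check.

```bash
python3 -m crank '[[[-1,0,0,0],[-3,0,0,0],[-3.8,0,0.5,0],[-3.8,0,2,0],[-3.8,0,3.5,0],[-3.8,0,4.4,0],[-3.8,0,4.6,0],[-3.8,0,4.6,0]]]' && python3 -m crank '[[[0,0,0,0],[0,0,0,0],[0,0,0,0],[0,0,0,0],[0,0,0,0],[0,0,0,0],[0,0,0,0],[0,0,0,0]]]' 1 50 && python3 -m crank '[[[-0.05,0.05,0,0],[-0.1,0.05,0,0],[-0.15,0.05,0,0],[-0.2,0.05,0,0],[-0.2,0.05,0,0]]]'
```

```text
t: 10.8
eef_pos: [0.4489, -0.0796, 0.0467]
ee_rot: [3.142, -0.0, 0.015]
force: [-0.9, 1.0, -0.1]
width: 0.0877
gripper_force: 0.0
t: 11.8
eef_pos: [0.4483, -0.0818, 0.046]
ee_rot: [3.139, 0.002, 0.016]
force: [4.3, -19.3, -3.0]
width: 0.0234
gripper_force: 50.0
t: 12.42
eef_pos: [0.4484, -0.0818, 0.0461]
ee_rot: [3.14, -0.007, 0.017]
force: [21.4, -19.3, -25.9]
width: 0.0233
gripper_force: 50.0
```

```bash
python3 -m crank '[[[0.2,0.05,0,0],[0.2,0.05,0,0],[0.2,0.05,0,0]]]' && python3 -m crank '[[[0,0,0,0],[0,0,0,0],[0,0,0,0],[0,0,0,0],[0,0,0,0],[0,0,-1,0],[0,0,-3,0],[0,0,-4.6,0],[2,-2,-4.6,0],[3.8,-4,-4.6,0],[3.8,-4.6,-4.6,0],[3.8,-4.6,-4.6,0]]]' 0 20; python3 - <<'E'
from h import *
s=arm.get_state(); print(s["force"],s["moment"],s["width"])
im,d=arm.grab_frame("top"); np.savez("top3.npz",im=im,d=d)
a=np.load("top0.npz")["im"]
print("front0",a[200:214,335:349].astype(int).mean((1,2)).round().tolist())
print("front3",im[238:254,335:349].astype(int).mean((1,2)).round().tolist())
print("back0",a[140:156,316:324].astype(int).mean((1,2)).round().tolist())
print("back3",im[180:200,308:324].astype(int).mean((1,2)).round().tolist())
for r in(205,206,207,244,245,246,247): print(r,plane("top",[(342,r)],.024).round(4)[0,0], end=' ')
for r in(147,148,149,188,189,190): print(r,plane("top",[(318,r)],.024).round(4)[0,0], end=' ')
print(tool((.5435,.0355,.047)),tool((.5435,.0355,.16)))
E
```

```text
t: 12.8
eef_pos: [0.4491, -0.0819, 0.0461]
ee_rot: [-3.141, -0.001, 0.015]
force: [2.8, 1.3, -2.8]
width: 0.0229
gripper_force: 50.0
t: 14.3
eef_pos: [0.5426, 0.0358, 0.1605]
ee_rot: [3.141, 0.001, 0.017]
force: [-0.1, 0.4, -0.7]
width: 0.0876
gripper_force: 0.0
[-0.06862534  0.42633972 -0.71032813] [-0.08215446  0.09903315  0.05407738] 0.08762053535171986
front0 [103.0, 103.0, 103.0, 104.0, 103.0, 90.0, 77.0, 103.0, 114.0, 115.0, 113.0, 117.0, 123.0, 123.0]
front3 [126.0, 126.0, 126.0, 127.0, 127.0, 126.0, 122.0, 112.0, 126.0, 129.0, 134.0, 137.0, 138.0, 139.0, 137.0, 134.0]
back0 [36.0, 66.0, 99.0, 112.0, 117.0, 117.0, 111.0, 89.0, 70.0, 102.0, 101.0, 85.0, 94.0, 93.0, 92.0, 92.0]
back3 [79.0, 83.0, 89.0, 127.0, 139.0, 136.0, 133.0, 136.0, 130.0, 97.0, 113.0, 128.0, 130.0, 130.0, 130.0, 130.0, 130.0, 130.0, 130.0, 131.0]
205 0.5572 206 0.554 207 0.5508 244 0.4326 245 0.4294 246 0.4262 247 0.4231 147 0.7449 148 0.7416 149 0.7383 188 0.6105 189 0.6073 190 0.604 [ 0.06851683 -0.02889808  4.54225736] [ 0.06346382 -0.0272014   0.0222605 ]
```

Both firm pulls, at 18 N and 21 N, stopped at the same place. Friction is only 2.5 N, so the tray is against its stop. Now I'll heft the left tin.

```bash
python3 -m crank '[[[0.06,0,1.5,0],[0.06,0,3,0],[0.06,0,4,0],[0.06,0,4.5,0],[0.06,0,4.54,0],[0.06,0,4.54,0],[0.06,0,4.54,0]]]' && python3 -m crank '[[[0,0,0,0],[0,0,0,0],[0,0,0,0],[0,0,0,0],[0,0,0,0],[0,0,0,0]]]' 1 25 && python3 -m crank '[[[0,0,-0.2,0],[0,0,-0.6,0],[0,0,-1,0],[0,0,-1.3,0],[0,0,-1.4,0],[0,0,-1.4,0],[0,0,-1.4,0],[0,0,-1.4,0],[0,0,-1.4,0],[0,0,-1.4,0],[0,0,-1.4,0]]]' && python3 -m crank '[[[0,0,0,0]]]' && python3 -m crank '[[[0,0,0,0]]]' && python3 -m crank '[[[0,0,0,0]]]'
```

```text
t: 15.22
eef_pos: [0.5443, 0.0345, 0.0486]
ee_rot: [-3.141, -0.002, 0.015]
force: [1.1, 0.7, -0.5]
width: 0.0877
gripper_force: 0.0
t: 15.98
eef_pos: [0.5438, 0.0346, 0.0477]
ee_rot: [-3.141, -0.0, 0.015]
force: [-0.4, 3.8, 1.7]
width: 0.0603
gripper_force: 25.0
t: 17.35
eef_pos: [0.5436, 0.0343, 0.0826]
ee_rot: [3.142, 0.0, 0.015]
force: [0.1, -0.2, -6.4]
width: 0.0601
gripper_force: 25.0
t: 17.48
eef_pos: [0.5436, 0.0343, 0.0826]
ee_rot: [3.142, 0.0, 0.015]
force: [-0.4, -0.5, -5.4]
width: 0.0602
gripper_force: 25.0
t: 17.6
eef_pos: [0.5436, 0.0343, 0.0826]
ee_rot: [-3.142, -0.0, 0.015]
force: [1.2, 0.3, -6.4]
width: 0.0601
gripper_force: 25.0
t: 17.73
eef_pos: [0.5436, 0.0343, 0.0826]
ee_rot: [-3.142, 0.0, 0.015]
force: [0.4, 0.0, -6.8]
width: 0.0605
gripper_force: 25.0
```

```bash
python3 -m crank '[[[0,0,0.3,0],[0,0,0.6,0],[0,0,0.9,0],[0,0,1.15,0],[0,0,1.3,0],[0,0,1.39,0],[0,0,1.39,0],[0,0,1.39,0]]]' && python3 -m crank '[[[0,0,0,0],[0,0,0,0],[0,0,0,0],[0,0,0,0],[0,0,0,0],[0,0,-1,0],[0,0,-3,0],[0,0,-4.5,0],[0,2,-4.5,0],[0,4,-4.5,0],[0,4.5,-4.5,0],[0,4.5,-4.5,0]]]' 0 25; python3 - <<'E'
from h import *
s=arm.get_state(); print(s["force"],s["moment"],s["width"])
im,d=arm.grab_frame("side"); hsv=cv2.cvtColor(im,cv2.COLOR_RGB2HSV)
m=(hsv[...,0]>60)&(hsv[...,0]<95)&(hsv[...,1]>70)
nl,l,st,c=cv2.connectedComponentsWithStats(m.astype(np.uint8))
for i in range(1,nl):
    if st[i,4]>80:
        P=cloud("side",l==i,d);P=P[P[:,2]>.088]
        if len(P): print("slid",st[i],np.median(P,0).round(4))
print(tool((.545,-.0782,.048)))
E
```

```text
t: 18.73
eef_pos: [0.5437, 0.0344, 0.048]
ee_rot: [-3.141, -0.0, 0.015]
force: [0.1, 1.9, -6.5]
width: 0.06
gripper_force: 25.0
t: 20.23
eef_pos: [0.5452, -0.0789, 0.1602]
ee_rot: [-3.142, 0.0, 0.013]
force: [0.1, 0.1, -0.1]
width: 0.0876
gripper_force: 0.0
[ 0.10293997  0.14068668 -0.14354386] [ 0.00626264 -0.05551249  0.03861257] 0.08757881590857562
slid [289 136  17  17 210] [ 0.537  -0.1895  0.0955]
slid [269 161  21  19 268] [ 0.5457 -0.0734  0.0952]
slid [253 189  23  21 358] [0.547  0.0384 0.0953]
[-1.04868285e-02  1.51553652e-03  4.48886256e+00]
```

```bash
python3 -m crank '[[[0,0,1.5,0],[0,0,3,0],[0,0,4,0],[0,0,4.45,0],[0,0,4.5,0],[0,0,4.5,0],[0,0,4.5,0]]]' && python3 -m crank '[[[0,0,0,0],[0,0,0,0],[0,0,0,0],[0,0,0,0],[0,0,0,0],[0,0,0,0]]]' 1 25 && python3 -m crank '[[[0,0,-0.2,0],[0,0,-0.6,0],[0,0,-1,0],[0,0,-1.3,0],[0,0,-1.4,0],[0,0,-1.4,0],[0,0,-1.4,0],[0,0,-1.4,0],[0,0,-1.4,0],[0,0,-1.4,0],[0,0,-1.4,0]]]' && python3 -m crank '[[[0,0,0,0]]]' && python3 -m crank '[[[0,0,0,0]]]' && python3 -m crank '[[[0,0,0,0]]]'
```

```text
t: 21.15
eef_pos: [0.546, -0.078, 0.0489]
ee_rot: [-3.141, -0.002, 0.015]
force: [0.4, 0.7, -0.0]
width: 0.0877
gripper_force: 0.0
t: 21.9
eef_pos: [0.5453, -0.0783, 0.0479]
ee_rot: [3.141, -0.0, 0.015]
force: [0.2, -1.6, 1.8]
width: 0.06
gripper_force: 25.0
t: 23.28
eef_pos: [0.5453, -0.0782, 0.0828]
ee_rot: [3.142, 0.0, 0.015]
force: [1.2, -0.9, -2.5]
width: 0.06
gripper_force: 25.0
t: 23.4
eef_pos: [0.5453, -0.0782, 0.0828]
ee_rot: [-3.142, -0.0, 0.015]
force: [-0.1, -0.4, -3.6]
width: 0.0603
gripper_force: 25.0
t: 23.52
eef_pos: [0.5453, -0.0782, 0.0829]
ee_rot: [3.142, -0.0, 0.015]
force: [0.4, -0.9, -3.2]
width: 0.0605
gripper_force: 25.0
t: 23.65
eef_pos: [0.5453, -0.0782, 0.0829]
ee_rot: [3.142, -0.0, 0.015]
force: [0.2, -0.1, -2.8]
width: 0.0601
gripper_force: 25.0
```

```bash
python3 -m crank '[[[0,0,0.3,0],[0,0,0.6,0],[0,0,0.9,0],[0,0,1.15,0],[0,0,1.3,0],[0,0,1.39,0],[0,0,1.39,0],[0,0,1.39,0]]]' && python3 -m crank '[[[0,0,0,0],[0,0,0,0],[0,0,0,0],[0,0,0,0],[0,0,0,0],[0,0,-1,0],[0,0,-3,0],[0,0,-4.5,0],[-0.1,2,-4.5,0],[-0.2,4,-4.5,0],[-0.24,4.57,-4.5,0],[-0.24,4.57,-4.5,0]]]' 0 25; python3 -c "
from h import *
print(tool((.541,-.1925,.048)))"
```

```text
t: 24.65
eef_pos: [0.5454, -0.0781, 0.0482]
ee_rot: [-3.141, -0.0, 0.015]
force: [-0.1, -0.6, -3.9]
width: 0.0601
gripper_force: 25.0
t: 26.15
eef_pos: [0.5407, -0.1933, 0.1603]
ee_rot: [-3.141, 0.0, 0.013]
force: [-0.8, 0.6, -0.4]
width: 0.0875
gripper_force: 0.0
[ 0.01349236 -0.02960793  4.49393537]
```

```bash
python3 -m crank '[[[0,0,1.5,0],[0,0,3,0],[0,0,4,0],[0,0,4.45,0],[0,0,4.5,0],[0,0,4.5,0],[0,0,4.5,0]]]' && python3 -m crank '[[[0,0,0,0],[0,0,0,0],[0,0,0,0],[0,0,0,0],[0,0,0,0],[0,0,0,0]]]' 1 25 && python3 -m crank '[[[0,0,-0.2,0],[0,0,-0.6,0],[0,0,-1,0],[0,0,-1.3,0],[0,0,-1.4,0],[0,0,-1.4,0],[0,0,-1.4,0],[0,0,-1.4,0],[0,0,-1.4,0],[0,0,-1.4,0],[0,0,-1.4,0]]]' && python3 -m crank '[[[0,0,0,0]]]' && python3 -m crank '[[[0,0,0,0]]]' && python3 -m crank '[[[0,0,0,0]]]'
```

```text
t: 27.02
eef_pos: [0.5417, -0.1925, 0.0492]
ee_rot: [3.141, -0.002, 0.015]
force: [-0.4, -0.1, 0.7]
width: 0.0876
gripper_force: 0.0
t: 27.78
eef_pos: [0.5411, -0.1926, 0.0482]
ee_rot: [3.141, -0.0, 0.015]
force: [-0.8, -1.5, 2.8]
width: 0.0603
gripper_force: 25.0
t: 29.15
eef_pos: [0.541, -0.1925, 0.083]
ee_rot: [3.142, 0.0, 0.015]
force: [-0.1, 0.5, -1.8]
width: 0.0608
gripper_force: 25.0
t: 29.28
eef_pos: [0.541, -0.1925, 0.0831]
ee_rot: [3.142, -0.0, 0.015]
force: [0.6, -0.1, -1.5]
width: 0.0606
gripper_force: 25.0
t: 29.4
eef_pos: [0.541, -0.1925, 0.0831]
ee_rot: [3.142, 0.0, 0.015]
force: [0.4, -0.4, -2.7]
width: 0.0608
gripper_force: 25.0
t: 29.52
eef_pos: [0.541, -0.1925, 0.0831]
ee_rot: [3.142, -0.0, 0.015]
force: [-0.7, -0.1, -2.6]
width: 0.0604
gripper_force: 25.0
```

Forces: left about 6.2 N, middle about 3.0 N, right about 2.2 N, so the left tin is the heaviest. I'll set the right one down and go back to the left.

```bash
python3 -m crank '[[[0,0,0.3,0],[0,0,0.6,0],[0,0,0.9,0],[0,0,1.15,0],[0,0,1.3,0],[0,0,1.39,0],[0,0,1.39,0],[0,0,1.39,0]]]' && python3 -m crank '[[[0,0,0,0],[0,0,0,0],[0,0,0,0],[0,0,0,0],[0,0,0,0],[0,0,-1,0],[0,0,-3,0],[0,0,-4.5,0],[0,-2,-4.5,0],[0.1,-4,-4.5,0],[0.15,-6,-4.5,0],[0.2,-8,-4.5,0]]]' 0 25 && python3 -m crank '[[[0,-0.7,0,0],[0,-1.05,0,0],[0,-1.05,0,0],[0,-1.05,0,0]]]' ; python3 -c "
from h import *
print(tool((.5437,.0344,.048)))"
```

```text
t: 30.52
eef_pos: [0.5411, -0.1925, 0.0485]
ee_rot: [3.142, -0.0, 0.015]
force: [0.6, -0.7, -2.3]
width: 0.0602
gripper_force: 25.0
t: 32.02
eef_pos: [0.5429, 0.0091, 0.161]
ee_rot: [-3.141, -0.0, 0.015]
force: [1.2, 0.0, 0.5]
width: 0.0874
gripper_force: 0.0
t: 32.52
eef_pos: [0.5426, 0.0328, 0.1608]
ee_rot: [3.141, 0.0, 0.014]
force: [0.8, -0.4, -0.6]
width: 0.0875
gripper_force: 0.0
[ 0.04682557 -0.06360319  4.51101892]
```

```bash
python3 -m crank '[[[0.05,-0.06,1.5,0],[0.05,-0.06,3,0],[0.05,-0.06,4,0],[0.05,-0.06,4.45,0],[0.05,-0.06,4.52,0],[0.05,-0.06,4.52,0],[0.05,-0.06,4.52,0]]]' && python3 -m crank '[[[0,0,0,0],[0,0,0,0],[0,0,0,0],[0,0,0,0],[0,0,0,0],[0,0,0,0],[0,0,0,0]]]' 1 30 && python3 -m crank '[[[0,0,-0.2,0],[0,0,-0.6,0],[0,0,-1.2,0],[0,0,-2.2,0],[0,0,-3.2,0],[0,0,-4.2,0],[0,0,-5.2,0],[0,0,-6.2,0],[0,0,-7.2,0],[0,0,-8.2,0],[0,0,-9,0],[0,0,-9.4,0]]]' && python3 -m crank '[[[0,0,-0.3,0],[0,0,-0.4,0],[0,0,-0.4,0],[0,0,-0.4,0],[0,0,-0.4,0],[0,0,-0.4,0]]]'; python3 - <<'E'
from h import *
s=arm.get_state(); print(s["force"],np.abs(s["qd"]).max())
ims=[]
for n,b in(("side",(120,70,360,310)),("top",(180,110,420,350))):
    im,d=arm.grab_frame(n); ims.append(cv2.resize(im[b[1]:b[3],b[0]:b[2]],(400,400),interpolation=cv2.INTER_CUBIC))
save("p3",np.hstack(ims))
E
```

```text
t: 33.4
eef_pos: [0.5445, 0.0355, 0.0488]
ee_rot: [-3.141, -0.002, 0.015]
force: [-0.5, -1.0, 0.5]
width: 0.0878
gripper_force: 0.0
t: 34.28
eef_pos: [0.5438, 0.0352, 0.048]
ee_rot: [3.141, 0.0, 0.015]
force: [-1.0, -1.3, 3.9]
width: 0.06
gripper_force: 30.0
t: 35.78
eef_pos: [0.5439, 0.0354, 0.2847]
ee_rot: [-3.141, -0.002, 0.015]
force: [0.8, 0.5, -6.3]
width: 0.0604
gripper_force: 30.0
t: 36.52
eef_pos: [0.5438, 0.0353, 0.2926]
ee_rot: [3.141, 0.0, 0.015]
force: [0.3, 0.1, -5.6]
width: 0.0602
gripper_force: 30.0
[ 0.26889499  0.12581032 -5.59586196] 0.0018133357351112316
```

View pics/p3.png

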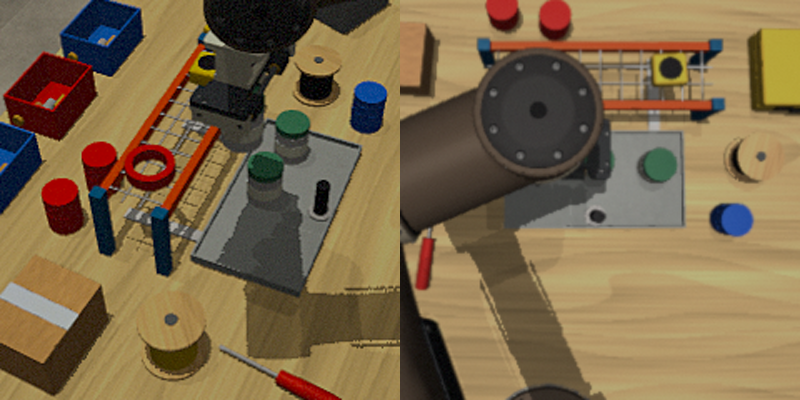

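The tin from the left spot is held upright, its base about 0.26 m up. The middle and right tins stand on the drawn-out tray at side crop (266,172) and (291,135), and the bystanders haven't moved. Handing in.

```bash
python3 -c "
from station import arm
print(arm.job_done())"
```

```text
the job is handed in; nothing more can be done
None
```

I handed the job in at about 37 s with the left tin, the heaviest (about 6 N, against 3 N and 2 N), held upright and still with its base about 26 cm up; the other two stand on the tray, which is clear of the riser and against a firm stop, though my camera estimate of its travel is about 13 cm, not 14 cm.

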